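# Open a tight gift box and fill it with bead jars

### The job

The gift box stands in the packing fixture under a deep, tight lid: turn the fixture's clamp handle clockwise until it clicks over so that the box is held down, then draw the lid straight up and off without lifting the box, and lay it open side down in the middle of the cork mat, lengthwise along it. Then stand every bead jar from around the linen cloth upright in the box, in a row on its sprung platform, and turn the clamp handle all the way back to release the filled box. Leave the shells, bowl and other things on the bench where they are.

Things in the scene. Friction and masses are not known exactly. Their poses are not given: they have to be found in the camera images.
- fixture: packing fixture fixed to the bench: plywood plate 240 (its x) x 290 (its y) x 12 mm; origin at the centre of its underside, z up. The gift box stands on it, centred 45 mm towards +x; two steel toes (28 mm high), one beyond each long side, slide in over its foot as the clamp is turned. The clamp handle's axis is 70 mm towards -x from the origin
- clamp (a joint): clamp handle, rad, 0 to 1.4, grows clockwise seen from above. Black bar 66 mm long, 14 thick, 34 tall, upright axis; at 0 it lies along fixture y. Resists (0.2 N m) until about 0.9, then snaps on to its stop at 1.4, and likewise back; let go earlier it falls back. It drives the two toes that hold the box's foot down; unclamped, the box comes up with its lid
- clamp_grip (a point): point on the clamp handle's axis, 68 mm above the bench (16 mm below the bar's top), where to grip it
- box: loose gift box base, 400 g, in the fixture: foot 92 (its x) x 230 (its y) x 6 mm, walls 74 x 212 mm outside, 4 mm thick, rim 80 mm above its underside; open on top. Origin at the centre of its underside, 12 mm above the bench; axes along the fixture's within 0.02 rad. Its loose fit in the fixture lets it rise about 1 mm when clamped
- lift (a joint): sprung platform inside the box, m: 0 when empty, growing as it sinks (about 5 mm per jar, most 40 mm)
- lift_top (a point): centre of the platform's upper face, 60 mm above the box's underside when empty (20 mm below the rim), sinking with the load; the platform is 62 (x) x 194 (y) mm, room for four jars upright in one row along y, about 48 mm apart
- lid: deep, tight blush lid, 200 g: 84 (its x) x 222 (its y) mm, 65 mm tall, walls 3 mm, skirt 62 mm deep, open below. Origin at the centre of the skirt's lower edge; on the box it is 18 mm above the box's underside, axes along the box's. Wooden pull bar on top, 16 (x) x 90 (y) x 32 mm tall, top 97 mm above the origin. Takes 10 to 18 N to draw, free after 62 mm of lift
- lid_pull (a point): point in the middle of the lid's pull bar, 88 mm above the lid's origin (23 mm above the lid's flat top), where to grip it across x
- mat: cork mat fixed to the bench, 280 (its x) x 140 (its y) x 3 mm thick; origin at the centre of its underside. The lid lies on it with its long side (lid y) along the mat's x
- cloth: linen cloth lying flat on the bench, 250 x 240 x 1 mm, origin at its centre underneath; the jars stand on it at the start
- jar1: bead jar, loose, 40 mm diameter, 76 mm tall, about 250 g, heavy at the foot, wooden cap from 56 mm up (grip there, the box walls leave no room for fingers lower down); origin at the centre of its underside, z up. There are three or four such jars: an absent one reads None from the start
- jar2: bead jar, loose, 40 mm diameter, 76 mm tall, about 250 g, heavy at the foot, wooden cap from 56 mm up (grip there, the box walls leave no room for fingers lower down); origin at the centre of its underside, z up. There are three or four such jars: an absent one reads None from the start
- jar3: bead jar, loose, 40 mm diameter, 76 mm tall, about 250 g, heavy at the foot, wooden cap from 56 mm up (grip there, the box walls leave no room for fingers lower down); origin at the centre of its underside, z up. There are three or four such jars: an absent one reads None from the start
- jar4: bead jar, loose, 40 mm diameter, 76 mm tall, about 250 g, heavy at the foot, wooden cap from 56 mm up (grip there, the box walls leave no room for fingers lower down); origin at the centre of its underside, z up. There are three or four such jars: an absent one reads None from the start
- shell_copper: copper shell dish about 110 mm, 20 mm tall; bystander, leave alone; origin at the centre of its underside
- shell_pink: blush shell dish about 95 mm, 20 mm tall; bystander, leave alone; origin at the centre of its underside
- pearl_bowl: speckled stoneware bowl of pearls, 140 mm wide, 45 mm tall; bystander, leave alone; origin at the centre of its underside
- wire_reel: brass wire reel, 60 mm diameter, 36 mm tall; bystander, leave alone; origin at the centre of its underside
- ring_cone: dark wooden ring cone, 52 mm foot, 85 mm tall; bystander, leave alone; origin at the centre of its underside

How it is judged:
By the outcome, as a careful person would: the job done as asked, in the order asked, and still so for the second after the job is handed in, with the robot touching nothing.
Of jar1, jar2, jar3, jar4 only 3 to 4 are there at a start; the rules pass over those that are not, and their reading is None.
At some moment in a run one of jar1, jar2, jar3, jar4 may be knocked a few centimetres aside while the robot is not near it.
It also fails if it takes over 208 s, if anything falls off the work surface, if the arm or the gripper's body presses on something with over 40 N, if the wrist force passes 120 N, or if a joint passes its speed limit or range.

### The arm

A 7-joint arm with a two-finger parallel gripper is mounted at the origin on the work surface. World frame = base frame: x ahead of the robot, y to its left, z up, the work surface at z = 0. Lengths are in m, angles in rad, forces in N, time in s.
With the tool pointing down it reaches from about 0.375 to 0.925 m from the base axis. Payload 3.1 kg.
Tool frame: the origin (TCP) lies on the centre line of the jaws, within the pads' length; the fingertips stand 14 mm ahead of it and the grasp point (between the pads) lies 5 mm behind it; z points along the fingers, y is the direction in which the jaws open and shut (so a half turn about z gives the same grasp; the last joint's range is limited). The gripper opens to 85 mm and grips with 20 to 120 N. Pads are 22 mm wide; open, the fingers measure 114 mm over their backs; the gripper's body (76 mm by 85 mm) begins 54 mm behind the grasp point. The pads swing forward as they close: fully open they stand 13 mm farther back than shut.
Start: joints at [1.121, 0.383, 0.044, 1.598, -0.018, 1.161, -0.05], TCP at [0.224, -0.61, 0.245] pointing down, gripper open.
Joint ranges: [-2.61, 2.61], [-0.41, 2.15], [-1.48, 1.57], [0, 2.5], [-1.57, 4.71], [0.05, 1.97], [-2.85, 2.85]. Speed limits (rad/s): [2.79, 2.79, 3.14, 3.14, 3.14, 3.14, 3.14].

### API

Orientations are given as a rotation vector (axis times angle).
In Python, from bench import bot gives the robot as it stands.
- The arm moves only by the shell command python3 -m jog 'ROWS'. ROWS is JSON, a list of rows, each a list of 3 entries, a list of its own where there are three numbers: the opening, from -1 (shut) to 1 (fully open), so that 0 is half open, then the shift along the tool's x, y, z in m, then the turn, a rotation vector about the tool's x, y, z in rad. A call has 1 to 5 rows; each row shifts and turns the commanded pose from where the row before left it, along the tool's axes as they then stand; what a row does not reach is not made up. A row lasts 1/8 s, in which the tool goes at most 62.5 mm and 10.7 degrees, less where a joint would pass 70% of its speed; a pose out of reach is approached as far as the arm can. A call is refused whole if a number of a shift passes 0.0625 or a number of a turn 0.188, either way. A call with a gripper value outside its range is refused whole. The fingers move at their own pace and stop on an object; the grip force is fixed at half the most. Time passes only in rows, so rows that do not move let the fingers close. It gives the time, the measured TCP pose, the force and the opening at its end, in the units of the state.
- bot.get_obs(): the state, without advancing time (a new reading comes with each control period).
- bot.grab_frame(name): name is "scene" or "top" or "wrist"; returns a dict with "image" (480x640x3 uint8, red, green, blue), "K" (3x3 intrinsics, pixels), "R" (3x3) and "t" (3): a world point X has camera coordinates R X + t; the wrist camera has in their place "mount" (4x4, takes a point from camera to tool coordinates, whose origin is the TCP and whose axes are the flange's). Camera axes: x right, y down, z forward; pixel columns grow to the right and rows downward; lengths in m; the calibration is good to about 2 mm. The wrist camera is an equidistant fisheye: a pixel r from the principal point sees the ray r / f radians off the axis. A picture is of the moment at which its call begins: read the wrist's pose just before it. There is no depth.
- bot.finish_job(): hands the job in, once; it reports no verdict.
The state is a dict: "clock": time; "joint_pos": joint angles; "qd": joint speeds; "joint_efforts": joint torques, N m; "eef_pos": TCP position; "orientation": TCP orientation; "contact_force": force on the tool from outside, world axes, zero at the start; "torque": the same for the moment, N m; "finger_gap": finger opening in m.
Only numpy, scipy, OpenCV 4.12 (cv2) and the standard library are available. Lean on these libraries where they do the work, as an engineer would, in place of code of your own. Each camera call takes 0.05 s, during which the arm holds its last target. There are 200 camera calls.

## Working session

There is one attempt and no reset: what is moved stays moved. The work goes in short steps, Python scripts to look and compute and a shell command to move; the robot and the scene stay as the last step left them, time stands still between calls to the robot, and variables do not carry over. Pictures are saved under pics/ and viewed, on a budget of 14 in all, crops included, one or two more only if the job needs it, and the job is handed in when it is done.

```bash
mkdir -p pics; ls; python3 - <<'E'
from bench import bot
import cv2,numpy as np,pickle
np.set_printoptions(precision=4,suppress=True)
o=bot.get_obs();print(o)
for n in ("top","scene"):
    f=bot.grab_frame(n);cv2.imwrite(f"pics/{n}0.png",f["image"][:,:,::-1]);pickle.dump(f,open(f"{n}.pkl","wb"));print(n,f["K"],f["R"],f["t"])
f=bot.grab_frame("wrist");print(f["K"],f["mount"])
E
```

```text
pics
{'clock': 0.0, 'joint_pos': array([ 1.1212,  0.3838,  0.0438,  1.5996, -0.0179,  1.1612, -0.0499]), 'qd': array([-0.0012,  0.0006,  0.0008,  0.0004, -0.0007, -0.0019,  0.0004]), 'joint_efforts': array([  0.0002, -43.3451,   1.0243, -24.9509,   0.0104,   0.0113,
        -0.    ]), 'eef_pos': array([ 0.2236, -0.6093,  0.2439]), 'orientation': array([-3.0905, -0.5494,  0.001 ]), 'contact_force': array([-0.2984, -0.5026, -0.0336]), 'torque': array([ 0.0011,  0.0812, -0.0175]), 'finger_gap': 0.08543813858399867}
top [[483.9547   0.     328.8671]
 [  0.     483.9547 235.0952]
 [  0.       0.       1.    ]] [[-0.0004 -0.9997 -0.0228]
 [-0.9812  0.0047 -0.1931]
 [ 0.1932  0.0223 -0.9809]] [0.0182 0.5555 1.0405]
scene [[536.7761   0.     318.9273]
 [  0.     536.7761 237.106 ]
 [  0.       0.       1.    ]] [[-0.4102  0.912  -0.008 ]
 [ 0.763   0.3384 -0.5507]
 [-0.4995 -0.2321 -0.8346]] [ 0.2215 -0.3759  1.7332]
[[371.6483   0.     319.6897]
 [  0.     371.6483 239.4959]
 [  0.       0.       1.    ]] [[ 0.0003 -0.9544 -0.2984  0.0745]
 [ 1.      0.0003  0.0003  0.0003]
 [-0.0002 -0.2984  0.9544 -0.1283]
 [ 0.      0.      0.      1.    ]]
```

View pics/top0.png

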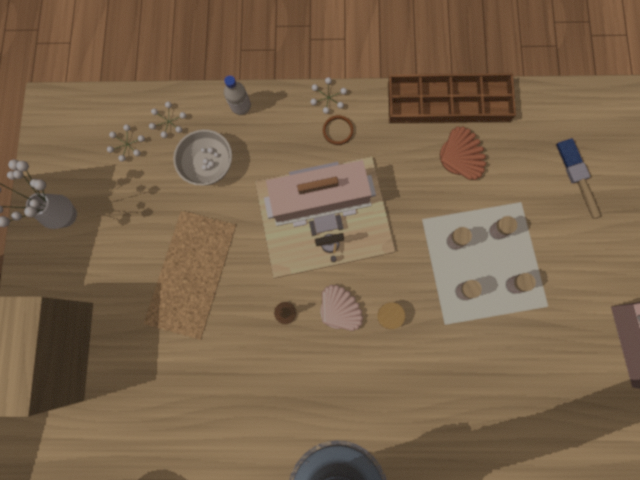

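View pics/scene0.png

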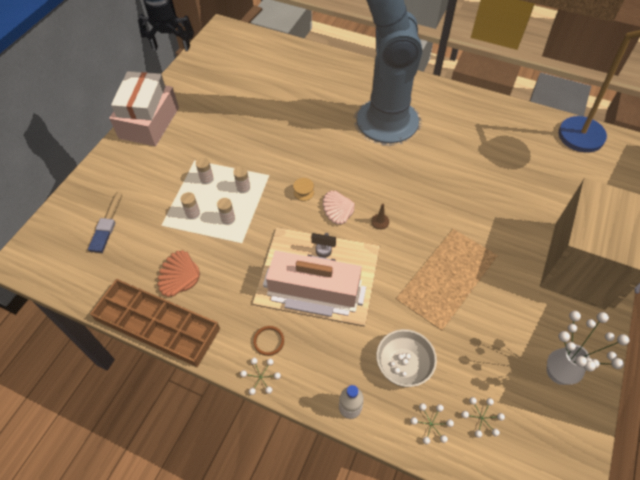

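```bash
cat > h.py <<'E'
import cv2,numpy as np,pickle
from scipy.spatial.transform import Rotation as Ro
np.set_printoptions(precision=4,suppress=True)
def ray(f,u,v,z):
    d=f["R"].T@np.linalg.solve(f["K"],[u,v,1.]);c=-f["R"].T@f["t"]
    return (c+d*(z-c[2])/d[2])[:2]
def proj(f,X):
    p=f["K"]@(f["R"]@np.array(X,float)+f["t"]);return p[:2]/p[2]
def comps(f,lo,hi,roi,amin=20):
    x0,y0,x1,y1=roi
    hsv=cv2.cvtColor(f["image"][y0:y1,x0:x1],cv2.COLOR_RGB2HSV)
    m=cv2.inRange(hsv,lo,hi);cs,_=cv2.findContours(m,cv2.RETR_EXTERNAL,cv2.CHAIN_APPROX_NONE)
    return [c+[x0,y0] for c in cs if cv2.contourArea(c)>amin]
def wpose(o):
    T=np.eye(4);T[:3,:3]=Ro.from_rotvec(o["orientation"]).as_matrix();T[:3,3]=o["eef_pos"];return T
def wray(f,o,u,v,z):
    K=f["K"];x=(u-K[0,2])/K[0,0];y=(v-K[1,2])/K[1,1];r=np.hypot(x,y)+1e-12
    d=np.array([x/r*np.sin(r),y/r*np.sin(r),np.cos(r)])
    T=wpose(o)@f["mount"];d=T[:3,:3]@d;c=T[:3,3]
    return (c+d*(z-c[2])/d[2])[:2]
def rows(o,target,yaw):
    """tool-frame shift & turn to go to target pos with tool pointing down, tool y-axis at world yaw"""
    R=Ro.from_rotvec(o["orientation"])
    best=None
    for k in (0,np.pi):
        a=yaw+k; y=np.array([np.cos(a),np.sin(a),0]);z=np.array([0,0,-1.]);x=np.cross(y,z)
        G=Ro.from_matrix(np.c_[x,y,z]); w=(R.inv()*G).as_rotvec()
        if best is None or np.linalg.norm(w)<np.linalg.norm(best):best=w
    return R.inv().apply(np.array(target)-o["eef_pos"]),best
E
python3 - <<'E'
from h import *
f=pickle.load(open("top.pkl","rb"));s=pickle.load(open("scene.pkl","rb"))
a=f["image"][150:280,250:400];b=s["image"][220:330,250:390]
a=cv2.resize(a,None,fx=4,fy=4,interpolation=2);
cv2.imwrite("pics/c1.png",a[:,:,::-1])
for u,v in [(461,236),(527,282),(320,185),(329,240),(200,270),(260,260),(320,200)]:
    print(u,v,cv2.cvtColor(f["image"],cv2.COLOR_RGB2HSV)[v,u])
E
```

```text
461 236 [ 17  97 132]
527 282 [ 16  94 136]
320 185 [ 12 129 111]
329 240 [19 75 58]
200 270 [ 15 110 142]
260 260 [ 18  96 135]
320 200 [  8  58 157]
```

View pics/c1.png

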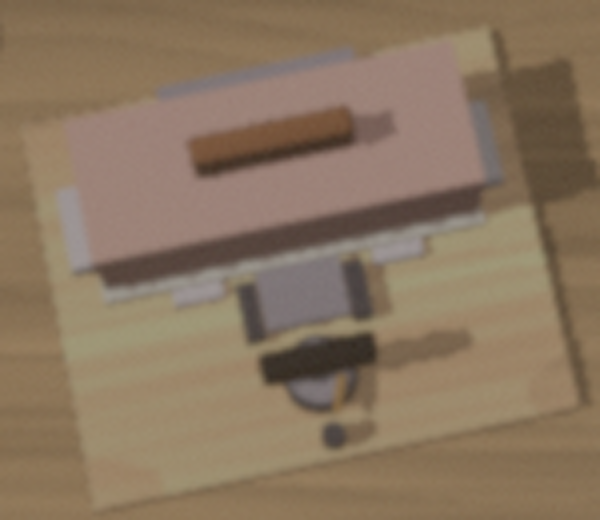

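```bash
python3 - <<'E'
from h import *
f=pickle.load(open("top.pkl","rb"))
c=lambda L,z:np.array([ray(f,250+u/4,150+v/4,z) for u,v in L])
fx=c([(25,128),(492,28),(585,403),(97,508)],.012);print("fixture",fx,fx.mean(0))
e=fx[0]-fx[1];g=fx[3]-fx[2];print("y axis ang",[np.arctan2(*k[::-1]) for k in (e,g)],np.linalg.norm(e),np.linalg.norm(g))
e=fx[0]-fx[3];g=fx[1]-fx[2];print("x axis ang",[np.arctan2(*k[::-1]) for k in (e,g)],np.linalg.norm(e),np.linalg.norm(g))
l=c([(66,120),(456,42),(482,185),(98,264)],.095);print("lid",l,l.mean(0))
e=l[0]-l[1];g=l[3]-l[2];print([np.arctan2(*k[::-1]) for k in (e,g)],np.linalg.norm(e),np.linalg.norm(g))
for n,L,z in (("bar",[(190,142),(347,107),(351,130),(198,164)],.127),("clamp",[(261,355),(373,334),(376,352),(265,374)],.084)):
    b=c(L,z);print(n,b.mean(0),np.linalg.norm(b[0]-b[1]))
# jars
cs=comps(f,(13,75,105),(22,130,180),(425,205,545,320),60)
for k in cs:
    (u,v),r=cv2.minEnclosingCircle(k);print("jar",u,v,r,ray(f,u,v,.077),cv2.contourArea(k))
cs=comps(f,(10,120,90),(20,255,255),(150,205,245,345),30)
img=cv2.cvtColor(f["image"],cv2.COLOR_RGB2HSV)
print(img[270,190:240:6],img[270,150:180:6])
E
```

```text
fixture [[ 0.6953  0.1929]
 [ 0.7563 -0.0893]
 [ 0.526  -0.1393]
 [ 0.4655  0.1444]] [0.6108 0.0272]
y axis ang [np.float64(1.7836693388483535), np.float64(1.780834792611534)] 0.2887368205557848 0.2900404346696642
x axis ang [np.float64(0.20794523918464194), np.float64(0.21348924700494637)] 0.2348389045574967 0.23565822993988234
lid [[ 0.6737  0.1551]
 [ 0.7176 -0.063 ]
 [ 0.6345 -0.0761]
 [ 0.591   0.1354]] [0.6542 0.0379]
[np.float64(1.7694389066719132), np.float64(1.7738455195022311)] 0.22248506572972154 0.2159939356177493
bar [0.6538 0.0387] 0.08680176132947988
clamp [0.5422 0.0143] 0.06265237907218674
jar 511.5 313.5 32.96220016479492 [ 0.3792 -0.3725] 345.5
jar 471.45001220703125 288.8800048828125 9.490972518920898 [ 0.4316 -0.2908] 228.0
jar 525.473388671875 281.4361572265625 9.241532325744629 [ 0.4473 -0.4073] 228.5
jar 433.5 278.5 41.38246154785156 [ 0.4542 -0.2104] 665.5
jar 461.8518371582031 235.38888549804688 9.168651580810547 [ 0.549  -0.2764] 215.5
jar 507.137939453125 224.37930297851562 9.241538047790527 [ 0.5733 -0.377 ] 216.5
jar 533.5 238.0 34.630287170410156 [ 0.5425 -0.4321] 806.0
jar 461.0 211.0 36.496673583984375 [ 0.6043 -0.2775] 416.0
[[ 15 109 133]
 [ 16 113 136]
 [ 16 111 142]
 [ 15 110 139]
 [ 16 108 142]
 [ 15 110 130]
 [ 17  95 139]
 [ 16  95 139]
 [ 17  95 140]] [[ 16  97 134]
 [ 16  99 134]
 [ 15 111 138]
 [ 15 111 131]
 [ 16 113 135]]
```

```bash
python3 - <<'E'
from h import *
f=pickle.load(open("top.pkl","rb"))
im=cv2.cvtColor(f["image"],cv2.COLOR_RGB2HSV)[195:355,130:260]
s=cv2.GaussianBlur(im[:,:,1],(0,0),2)
m=((s>103)*255).astype(np.uint8)
cs,_=cv2.findContours(m,0,1);k=max(cs,key=cv2.contourArea)+[130,195]
r=cv2.minAreaRect(np.array([ray(f,*p[0],.003) for p in k],np.float32));print(cv2.contourArea(k),r,cv2.boxPoints(r))
g=cv2.cvtColor(cv2.resize(f["image"][195:355,130:260],None,fx=4,fy=4),cv2.COLOR_RGB2BGR)
cv2.drawContours(g,[((k-[130,195])*4)],-1,(0,0,255),1)
cv2.imwrite("pics/m.png",g[:600])
E
```

```text
8324.5 ((0.45064887404441833, 0.37889283895492554), (0.20000135898590088, 0.3498385548591614), 75.1097183227539) [[0.2559 0.3272]
 [0.594  0.2373]
 [0.6454 0.4306]
 [0.3073 0.5205]]
```

View pics/m.png

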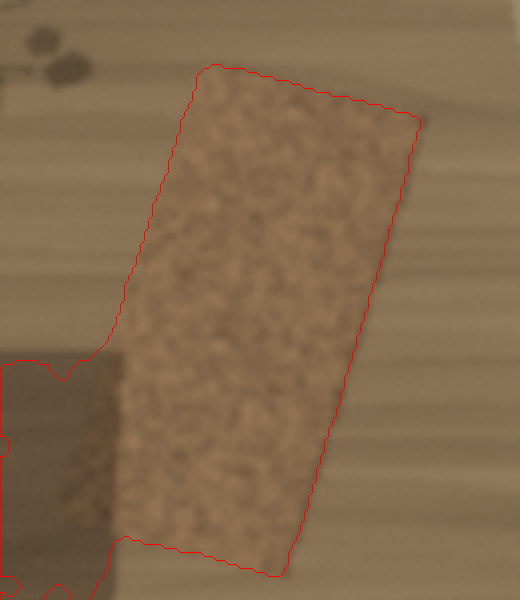

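```bash
python3 - <<'E'
from h import *
f=pickle.load(open("top.pkl","rb"));s=pickle.load(open("scene.pkl","rb"))
A,B,C=[ray(f,130+u/4,195+v/4,.003) for u,v in ((199,63),(422,119),(283,579))]
print(A,B,C,(A+C)/2,np.linalg.norm(A-B),np.linalg.norm(B-C)); e=B-C;g=A-B;print("matx yaw",np.arctan2(e[1],e[0]),"maty yaw",np.arctan2(g[1],g[0]))
print("block base",ray(f,90,297,0),ray(f,90,415,0), "D",A+C-B)
# verify jars w/ scene
for p in ((.4316,-.2908),(.4473,-.4073),(.549,-.2764),(.5733,-.377)): print(proj(s,(*p,.077)))
from bench import bot
o=bot.get_obs();yaw=.2115
print(rows(o,(.5424,.013,.22),yaw), rows(o,(.5424,.013,.22),yaw+np.pi), wpose(o))
E
```

```text
[0.6273 0.3776] [0.592  0.2413] [0.3231 0.3111] [0.4752 0.3444] 0.1408726344779069 0.2777835737062735
matx yaw -0.2542847883683663 maty yaw 1.317604797199678
block base [0.421  0.5783] [0.1584 0.5531] D [0.3584 0.4475]
[240.7985 170.9682]
[202.497  162.2286]
[224.5914 202.9106]
[188.1724 197.5127]
(array([ 0.5137, -0.4745,  0.0251]), array([-0.0018, -0.0014, -1.4304])) (array([ 0.5137, -0.4745,  0.0251]), array([-0.0018, -0.0014, -1.4304])) [[ 0.9387  0.3447 -0.0008  0.2237]
 [ 0.3447 -0.9387  0.0019 -0.6095]
 [-0.0001 -0.002  -1.      0.2442]
 [ 0.      0.      0.      1.    ]]
```

```bash
python3 -m jog '[[0.1,[0.043,-0.0395,0],[0,0,0]],[0.1,[0.043,-0.0395,0],[0,0,0]],[0.1,[0.043,-0.0395,0],[0,0,0]],[0.1,[0.043,-0.0395,0],[0,0,0]],[0.1,[0.043,-0.0395,0],[0,0,0]]]'
python3 -m jog '[[0.1,[0.043,-0.0395,0],[0,0,0]],[0.1,[0.043,-0.0395,0],[0,0,0]],[0.1,[0.043,-0.0395,0],[0,0,0]],[0.1,[0.043,-0.0395,0],[0,0,0]],[0.1,[0.043,-0.0395,0],[0,0,0]]]'
python3 -m jog '[[0.1,[0.043,-0.0395,0],[0,0,0]],[0.1,[0.0407,-0.0395,0],[0,0,0]],[0.1,[0,0,0],[0,0,-0.179]],[0.1,[0,0,0],[0,0,-0.179]],[0.1,[0,0,0],[0,0,-0.179]]]'
python3 -m jog '[[0.1,[0,0,0],[0,0,-0.179]],[0.1,[0,0,0],[0,0,-0.179]],[0.1,[0,0,0],[0,0,-0.179]],[0.1,[0,0,0],[0,0,-0.179]],[0.1,[0,0,0],[0,0,-0.179]]]'
python3 - <<'E'
from h import *
from bench import bot
o=bot.get_obs();print(o["joint_pos"],rows(o,(.5424,.013,.15),.2115))
f=bot.grab_frame("wrist");cv2.imwrite("pics/w1.png",f["image"][:,:,::-1]);pickle.dump((f,o),open("w1.pkl","wb"))
E
```

```text
clock: 0.78
eef_pos: [0.3583, -0.3487, 0.2451]
orientation: [-3.093, -0.55, -0.0]
contact_force: [0.5, -0.2, 0.2]
finger_gap: 0.047
clock: 1.4
eef_pos: [0.4919, -0.0896, 0.2452]
orientation: [3.093, 0.549, 0.0]
contact_force: [0.9, -0.2, 0.7]
finger_gap: 0.0468
clock: 2.02
eef_pos: [0.5426, 0.012, 0.2448]
orientation: [-2.832, -1.36, 0.001]
contact_force: [0.4, 0.5, 0.2]
finger_gap: 0.0469
clock: 2.65
eef_pos: [0.5425, 0.0117, 0.2449]
orientation: [-1.965, -2.45, 0.001]
contact_force: [-1.2, 0.5, -0.0]
finger_gap: 0.0467
[ 0.4706  0.2419 -0.6436  1.8308  0.1602  1.1218 -0.0101] (array([0.0013, 0.0003, 0.0949]), array([-0.0008, -0.0001,  0.0074]))
```

View pics/w1.png

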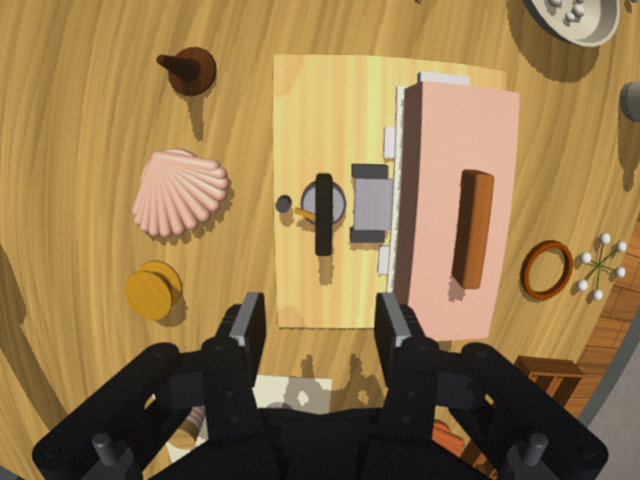

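```bash
python3 -m jog '[[0.1,[0.001,0,0.048],[0,0,0.007]],[0.1,[0,0,0.047],[0,0,0]]]'
python3 - <<'E'
from h import *
from bench import bot
f,o=pickle.load(open("w1.pkl","rb"))
for n,L,z in (("clamp",[(316,174),(331,174),(331,255),(316,255)],.084),("bar",[(463,170),(493,175),(480,289),(455,285)],.127)):
    b=np.array([wray(f,o,*p,z) for p in L]);print(n,b.mean(0)); 
    for i,j in((3,0),(2,1)):e=b[j]-b[i];print(np.arctan2(e[1],e[0])-np.pi/2,np.linalg.norm(e))
o=bot.get_obs();print(rows(o,(.5424,.013,.065),.2115))
E
```

```text
clock: 2.95
eef_pos: [0.5432, 0.0125, 0.1498]
orientation: [1.984, 2.433, 0.002]
contact_force: [-0.1, -0.4, -0.1]
finger_gap: 0.0469
clamp [0.5426 0.0172]
0.21665928551801494 0.06696540849263687
0.2269874417253268 0.06698119932725975
bar [0.65   0.0401]
0.2552821593337833 0.08697931808051466
0.23170628445926633 0.08872705460309498
(array([ 0.0008, -0.0009,  0.0848]), array([ 0.0019,  0.0008, -0.0087]))
```

```bash
python3 -m jog '[[0.1,[0.0015,-0.001,0.045],[0,0,0]],[0.1,[0,0,0.04],[0,0,0]],[-1,[0,0,0],[0,0,0]],[-1,[0,0,0],[0,0,0]],[-1,[0,0,0],[0,0,0]]]'
python3 -m jog '[[-1,[0,0,0],[0,0,0]],[-1,[0,0,0],[0,0,0]],[-1,[0,0,0],[0,0,0.12]],[-1,[0,0,0],[0,0,0.12]],[-1,[0,0,0],[0,0,0.12]]]'
```

```text
clock: 3.58
eef_pos: [0.5448, 0.0149, 0.0667]
orientation: [1.978, 2.434, 0.011]
contact_force: [8.0, 1.8, -14.3]
finger_gap: 0.0132
clock: 4.2
eef_pos: [0.5445, 0.0149, 0.0667]
orientation: [2.386, 2.038, 0.011]
contact_force: [6.4, 1.0, -13.3]
finger_gap: 0.013
```

```bash
python3 -m jog '[[-1,[0,0,0],[0,0,0.12]],[-1,[0,0,0],[0,0,0.12]],[-1,[0,0,0],[0,0,0.12]],[-1,[0,0,0],[0,0,0.12]],[-1,[0,0,0],[0,0,0.12]]]'
python3 -m jog '[[-1,[0,0,0],[0,0,0.12]],[-1,[0,0,0],[0,0,0.12]],[-1,[0,0,0],[0,0,0.12]],[-1,[0,0,0],[0,0,0.1]],[-1,[0,0,0],[0,0,0]]]'
python3 - <<'E'
from h import *
from bench import bot
o=bot.get_obs();y=wpose(o)[:2,1];print(o["torque"],o["joint_pos"],y,np.arctan2(y[1],y[0]))
E
```

```text
clock: 4.82
eef_pos: [0.544, 0.0152, 0.0667]
orientation: [2.885, 1.242, 0.011]
contact_force: [5.7, 1.9, -12.4]
finger_gap: 0.0129
clock: 5.45
eef_pos: [0.5438, 0.0155, 0.0667]
orientation: [3.09, 0.566, 0.01]
contact_force: [4.3, 2.1, -10.5]
finger_gap: 0.0128
[ 0.1138 -0.8076  0.7081] [ 0.1199  0.4312 -0.2616  1.9734  0.1591  0.7501 -1.4434] [ 0.3545 -0.9351] -1.2084225848625478
```

```bash
python3 -m jog '[[0.1,[0,0,0],[0,0,0]],[0.1,[0,0,0],[0,0,0]],[0.1,[0,0,-0.06],[0,0,0]],[0.1,[0,0,-0.06],[0,0,0]],[0.1,[0,0,-0.05],[0,0,-0.17]]]'
python3 -m jog '[[0.1,[0,0,0],[0,0,-0.179]],[0.1,[0,0,0],[0,0,-0.179]],[0.1,[0,0,0],[0,0,-0.179]],[0.1,[0,0,0],[0,0,-0.179]],[0.1,[0,0,0],[0,0,-0.179]]]'
python3 -m jog '[[0.1,[0,0,0],[0,0,-0.179]],[0.1,[0,0,0],[0,0,-0.179]],[0.1,[0,0.05,0],[0,0,0]],[0.1,[0,0.05,0],[0,0,0]],[0.1,[0,0,0],[0,0,0]]]'
python3 - <<'E'
from h import *
from bench import bot
o=bot.get_obs();print(o["joint_pos"],rows(o,(.655,.039,.25),.2115))
f=bot.grab_frame("wrist");cv2.imwrite("pics/w2.png",f["image"][:,:,::-1]);pickle.dump((f,o),open("w2.pkl","wb"))
E
```

```text
clock: 6.08
eef_pos: [0.5421, 0.014, 0.2391]
orientation: [3.031, 0.824, 0.005]
contact_force: [0.4, -0.3, 0.3]
finger_gap: 0.0469
clock: 6.7
eef_pos: [0.5415, 0.0138, 0.2365]
orientation: [2.375, 2.055, 0.001]
contact_force: [0.1, -1.1, 0.6]
finger_gap: 0.0471
clock: 7.32
eef_pos: [0.6418, 0.0357, 0.2355]
orientation: [-1.978, -2.441, -0.004]
contact_force: [-0.5, 0.1, 0.2]
finger_gap: 0.0471
[ 0.2281  0.4159 -0.4461  1.6074  0.1893  1.1597 -0.0514] (array([ 0.0005,  0.0137, -0.0144]), array([ 0.002 , -0.0018, -0.0026]))
```

View pics/w2.png

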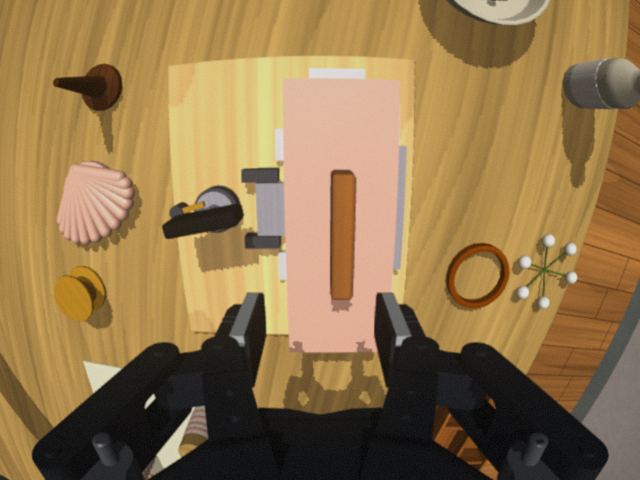

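```bash
python3 - <<'E'
from h import *
f,o=pickle.load(open("w2.pkl","rb"))
for L,z in (([(331,170),(355,170),(352,300),(331,299)],.127),([(284,80),(400,80),(379,352),(290,352)],.095)):
    b=np.array([wray(f,o,*p,z) for p in L]);print(b.mean(0)); 
    for i,j in((3,0),(2,1)):e=b[j]-b[i];print(np.arctan2(e[1],e[0])-np.pi/2,np.linalg.norm(e))
print(rows(o,(.653,.039,.113),.208))
E
```

```text
[0.6547 0.0412]
0.21813219668658212 0.09062656732927268
0.21364887681250755 0.09165615445967767
[0.6547 0.0386]
0.20727399023656168 0.22069164834797358
0.1831587671833046 0.2230704619018156
(array([0.0007, 0.0114, 0.1226]), array([ 0.002 , -0.0018,  0.0009]))
```

```bash
python3 -m jog '[[0.1,[0,0.013,0],[0,0,0]],[0.1,[0,0,0.06],[0,0,0]],[0.1,[0,0,0.0615],[0,0,0]],[0.1,[0,0,0],[0,0,0]],[-1,[0,0,0],[0,0,0]]]'
python3 -m jog '[[-1,[0,0,0],[0,0,0]],[-1,[0,0,0],[0,0,0]],[-1,[0,0,0],[0,0,0]],[-1,[0,0,-0.005],[0,0,0]],[-1,[0,0,-0.005],[0,0,0]]]'
python3 -m jog '[[-1,[0,0,-0.008],[0,0,0]],[-1,[0,0,-0.008],[0,0,0]],[-1,[0,0,-0.008],[0,0,0]],[-1,[0,0,-0.008],[0,0,0]],[-1,[0,0,-0.008],[0,0,0]]]'
```

```text
clock: 8.0
eef_pos: [0.6519, 0.0373, 0.1145]
orientation: [1.978, 2.441, -0.0]
contact_force: [0.6, 0.5, -0.5]
finger_gap: 0.0297
clock: 8.62
eef_pos: [0.6527, 0.0375, 0.1216]
orientation: [1.977, 2.44, 0.004]
contact_force: [9.1, 0.3, -14.6]
finger_gap: 0.015
clock: 9.25
eef_pos: [0.6516, 0.0373, 0.1572]
orientation: [-1.976, -2.44, -0.002]
contact_force: [14.3, 2.2, -26.8]
finger_gap: 0.015
```

```bash
python3 -m jog '[[-1,[0,0.0025,-0.006],[0,0,0]],[-1,[0,0,-0.008],[0,0,0]],[-1,[0,0,-0.008],[0,0,0]],[-1,[0,0,-0.008],[0,0,0]],[-1,[0,0,-0.008],[0,0,0]]]'
python3 -m jog '[[-1,[0,0,-0.01],[0,0,0]],[-1,[0,0,-0.02],[0,0,0]],[-1,[0,0,-0.02],[0,0,0]],[-1,[0,0,-0.02],[0,0,0]],[-1,[0,0,0],[0,0,0]]]'
python3 - <<'E'
from h import *
from bench import bot
o=bot.get_obs();print(o["joint_pos"],rows(o,(.4752,.3444,.24),-.254+np.pi/2))
f=bot.grab_frame("scene");cv2.imwrite("pics/s2.png",cv2.resize(f["image"][180:340,220:420],None,fx=3,fy=3)[:,:,::-1]);
E
```

```text
clock: 9.88
eef_pos: [0.6539, 0.0379, 0.2027]
orientation: [-1.978, -2.441, 0.001]
contact_force: [0.7, -0.9, -1.7]
finger_gap: 0.0149
clock: 10.5
eef_pos: [0.6562, 0.0385, 0.2753]
orientation: [1.975, 2.438, 0.007]
contact_force: [-0.1, -0.7, -2.1]
finger_gap: 0.015
[ 0.2205  0.4096 -0.449   1.5306  0.1847  1.2374 -0.0467] (array([ 0.3369, -0.1138,  0.0344]), array([ 0.005 ,  0.004 , -1.1078]))
```

View pics/s2.png

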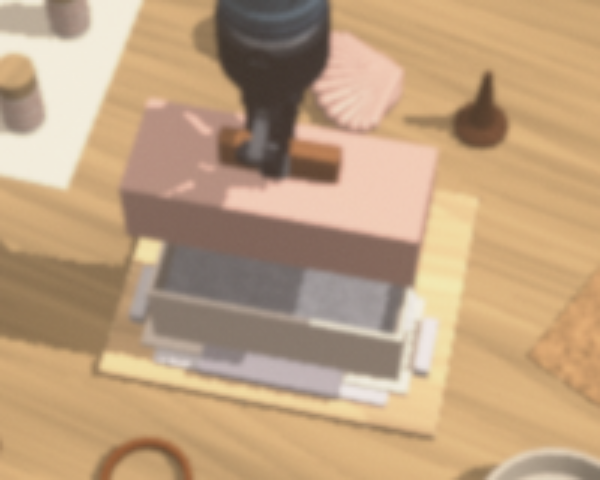

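```bash
python3 -m jog '[[-1,[0.042,-0.0142,0],[0,0,0]],[-1,[0.042,-0.0142,0],[0,0,0]],[-1,[0.042,-0.0142,0],[0,0,0]],[-1,[0.042,-0.0142,0],[0,0,0]],[-1,[0.042,-0.0142,0],[0,0,0]]]'
python3 -m jog '[[-1,[0.042,-0.0142,0],[0,0,0]],[-1,[0.042,-0.0142,0],[0,0,0]],[-1,[0.042,-0.0142,0],[0,0,0]],[-1,[0,0,0],[0,0,-0.158]],[-1,[0,0,0],[0,0,-0.158]]]'
python3 -m jog '[[-1,[0,0,0],[0,0,-0.158]],[-1,[0,0,0],[0,0,-0.158]],[-1,[0,0,0],[0,0,-0.158]],[-1,[0,0,0],[0,0,-0.158]],[-1,[0,0,0],[0,0,-0.158]]]'
python3 -m jog '[[-1,[0,0,0],[0,0,0]],[-1,[0,0,0],[0,0,0]]]'
python3 - <<'E'
from h import *
from bench import bot
o=bot.get_obs();print(o["joint_pos"],rows(o,(.4752,.3444,.1),-.254+np.pi/2))
f=bot.grab_frame("wrist");cv2.imwrite("pics/w3.png",f["image"][:,:,::-1]);pickle.dump((f,o),open("w3.pkl","wb"))
E
```

```text
clock: 11.18
eef_pos: [0.5398, 0.2294, 0.2706]
orientation: [-1.977, -2.44, 0.003]
contact_force: [0.6, 0.0, -1.2]
finger_gap: 0.0148
clock: 11.8
eef_pos: [0.4721, 0.3436, 0.2706]
orientation: [-1.558, -2.727, 0.003]
contact_force: [0.3, -0.8, -2.3]
finger_gap: 0.015
clock: 12.42
eef_pos: [0.4729, 0.3425, 0.2705]
orientation: [-0.392, -3.115, 0.003]
contact_force: [-0.3, 0.4, -1.0]
finger_gap: 0.0147
clock: 12.68
eef_pos: [0.4733, 0.3428, 0.2712]
orientation: [-0.404, -3.115, 0.001]
contact_force: [-0.2, 0.1, -2.1]
finger_gap: 0.015
[-0.0401  0.3394 -0.7959  1.6996  0.2566  1.2121  0.414 ] (array([-0.0016,  0.0022,  0.1712]), array([-0.0009, -0.0008, -0.0041]))
```

View pics/w3.png

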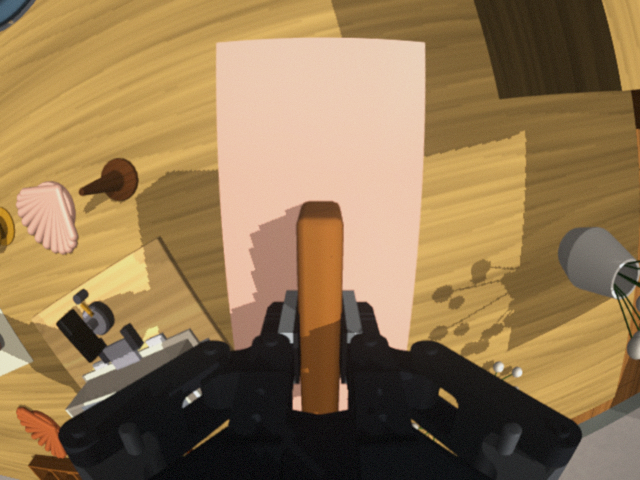

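```bash
python3 -m jog '[[-1,[-0.0016,0.0022,0.045],[0,0,0]],[-1,[0,0,0.045],[0,0,0]],[-1,[0,0,0.04],[0,0,0]],[-1,[0,0,0.03],[0,0,0]],[-1,[0,0,0.01],[0,0,0]]]'
python3 -m jog '[[-1,[0,0,0.006],[0,0,0]],[-1,[0,0,0.003],[0,0,0]],[-1,[0,0,0],[0,0,0]]]'
```

```text
clock: 13.35
eef_pos: [0.4744, 0.3436, 0.0995]
orientation: [-0.402, -3.113, 0.005]
contact_force: [-0.6, 0.5, -0.9]
finger_gap: 0.0145
clock: 13.72
eef_pos: [0.4763, 0.3454, 0.0938]
orientation: [0.401, 3.114, 0.002]
contact_force: [-0.4, -0.5, -1.6]
finger_gap: 0.0149
```

```bash
python3 -m jog '[[-1,[0,0,0.002],[0,0,0]],[-1,[0,0,0],[0,0,0]]]'; python3 -m jog '[[-1,[0,0,0.002],[0,0,0]],[-1,[0,0,0],[0,0,0]]]';python3 -m jog '[[-1,[0,0,0.002],[0,0,0]],[-1,[0,0,0],[0,0,0]]]'
```

```text
clock: 13.98
eef_pos: [0.4758, 0.3449, 0.0911]
orientation: [0.401, 3.115, 0.0]
contact_force: [1.0, -0.9, -1.6]
finger_gap: 0.0144
clock: 14.22
eef_pos: [0.4757, 0.3449, 0.0888]
orientation: [0.401, 3.116, 0.0]
contact_force: [-0.3, 0.2, -1.0]
finger_gap: 0.0151
clock: 14.48
eef_pos: [0.4758, 0.3454, 0.0885]
orientation: [0.4, 3.115, -0.001]
contact_force: [-1.3, -0.8, 7.9]
finger_gap: 0.015
```

```bash
python3 -m jog '[[-0.2,[0,0,0],[0,0,0]],[-0.2,[0,0,0],[0,0,0]],[0.1,[0,0,-0.05],[0,0,0]],[0.1,[0,0,-0.06],[0,0,0]],[0.1,[0,0,-0.06],[0,0,0]]]'
python3 -m jog '[[0.1,[0,0.06,0],[0,0,0]],[0.1,[0,0.06,0],[0,0,0]],[0.1,[0,0.06,0],[0,0,0]],[0.1,[0,0,0],[0,0,0]]]'
python3 - <<'E'
from h import *
from bench import bot
o=bot.get_obs();print(o["joint_pos"],o["eef_pos"],wpose(o)[:3,:3])
f=bot.grab_frame("top");cv2.imwrite("pics/top1.png",f["image"][:,:,::-1]);pickle.dump(f,open("top1.pkl","wb"))
E
```

```text
clock: 15.1
eef_pos: [0.4754, 0.3445, 0.258]
orientation: [-0.4, -3.115, 0.001]
contact_force: [0.9, 1.0, 0.6]
finger_gap: 0.0472
clock: 15.6
eef_pos: [0.518, 0.5242, 0.2539]
orientation: [-0.39, -3.111, -0.003]
contact_force: [-0.8, -0.4, 0.4]
finger_gap: 0.0468
[-0.3772  0.6578 -0.7429  1.3115  0.4329  1.3365  0.2083] [0.518  0.5242 0.2539] [[-0.969   0.247  -0.0056]
 [ 0.247   0.969   0.0025]
 [ 0.006   0.0011 -1.    ]]
```

View pics/top1.png

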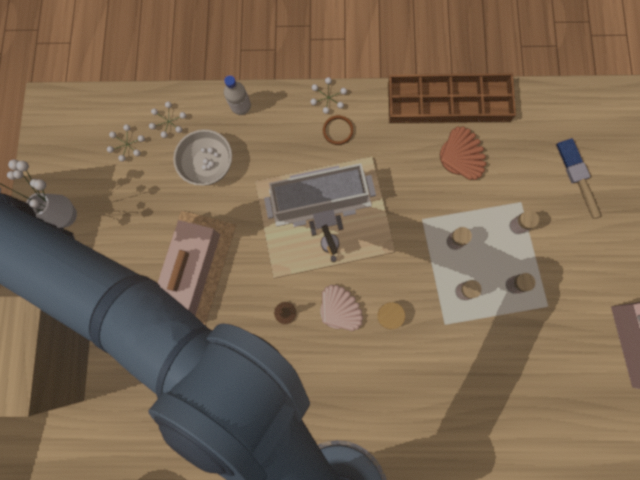

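```bash
python3 -m jog '[[0.3,[-0.0163,-0.0548,0],[0,0,0]],[0.3,[-0.0163,-0.0548,0],[0,0,0]],[0.3,[-0.0163,-0.0548,0],[0,0,0]],[0.3,[-0.0163,-0.0548,0],[0,0,0]],[0.3,[-0.0163,-0.0548,0],[0,0,0]]]'
python3 -m jog '[[0.3,[-0.0163,-0.0548,0],[0,0,0]],[0.3,[-0.0163,-0.0548,0],[0,0,0]],[0.3,[-0.0163,-0.0548,0],[0,0,0]],[0.3,[-0.0163,-0.0548,0],[0,0,0]],[0.3,[-0.0163,-0.0548,0],[0,0,0]]]'
python3 -m jog '[[0.3,[-0.0163,-0.0548,0],[0,0,0]],[0.3,[-0.0163,-0.0548,0],[0,0,0]],[0.3,[0,0,0],[0,0,0.158]],[0.3,[0,0,0],[0,0,0.158]],[0.3,[0,0,0],[0,0,0.158]]]'
python3 -m jog '[[0.3,[0,0,0],[0,0,0.158]],[0.3,[0,0,0],[0,0,0.158]],[0.3,[0,0,0],[0,0,0.158]],[0.3,[0,0,0],[0,0,0.158]],[0.3,[0,0,0],[0,0,0]]]'
python3 - <<'E'
from h import *
from bench import bot
f=pickle.load(open("top1.pkl","rb"))
for (x,y) in ((461,236),(471,289),(525,282),(530,219)):
    for k in comps(f,(8,75,60),(23,150,200),(x-14,y-14,x+14,y+14),60):
        (u,v),r=cv2.minEnclosingCircle(k);print("jar",u,v,r,ray(f,u,v,.077),cv2.contourArea(k))
o=bot.get_obs();print(o["joint_pos"],o["eef_pos"],rows(o,(.549,-.2764,.2),.208))
f=bot.grab_frame("wrist");cv2.imwrite("pics/w4.png",f["image"][:,:,::-1]);pickle.dump((f,o),open("w4.pkl","wb"))
E
```

```text
clock: 16.27
eef_pos: [0.5305, 0.229, 0.2569]
orientation: [0.405, 3.114, -0.003]
contact_force: [0.4, -0.1, 0.9]
finger_gap: 0.0553
clock: 16.9
eef_pos: [0.5388, -0.0561, 0.2572]
orientation: [0.405, 3.115, -0.003]
contact_force: [0.7, 0.6, 0.5]
finger_gap: 0.0552
clock: 17.52
eef_pos: [0.5423, -0.1684, 0.257]
orientation: [1.133, 2.93, -0.002]
contact_force: [-0.2, 0.7, 0.2]
finger_gap: 0.0556
clock: 18.15
eef_pos: [0.5427, -0.1679, 0.2571]
orientation: [1.978, 2.44, -0.002]
contact_force: [0.5, -0.4, -0.4]
finger_gap: 0.0555
jar 461.0813903808594 235.7093048095703 9.659320831298828 [ 0.5483 -0.2747] 236.5
jar 470.65789794921875 288.5 9.670926094055176 [ 0.4324 -0.2891] 238.5
jar 524.1626586914062 282.4156494140625 10.171243667602539 [ 0.4452 -0.4043] 260.5
jar 533.0 218.5 16.800395965576172 [ 0.5863 -0.4346] 563.0
[ 0.6181  0.2529 -0.4525  1.7669  0.1216  1.1491  0.3369] [ 0.5427 -0.1679  0.2571] (array([-0.1074, -0.0163,  0.0572]), array([-0.0005,  0.0012,  0.0007]))
```

View pics/w4.png

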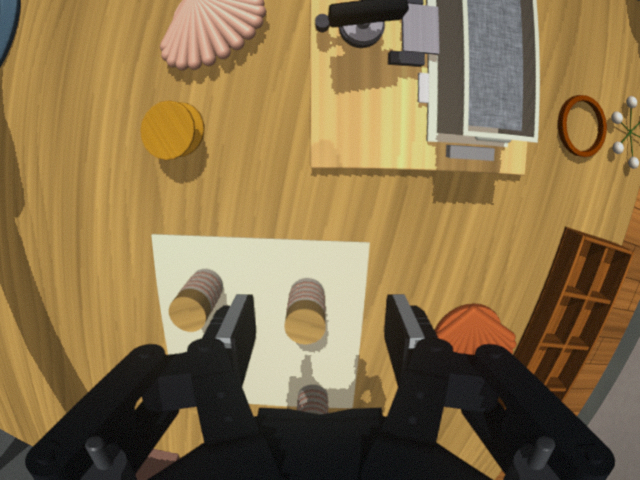

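```bash
python3 -m jog '[[0.6,[-0.0533,-0.0082,0.0285],[0,0,0]],[0.6,[-0.0533,-0.0082,0.0285],[0,0,0]],[0.6,[0,0,0],[0,0,0]]]'
python3 - <<'E'
from h import *
from bench import bot
f,o=pickle.load(open("w4.pkl","rb"));print(wray(f,o,305,326,.077))
o=bot.get_obs();print(rows(o,(.5487,-.2755,.063),.208))
E
```

```text
clock: 18.58
eef_pos: [0.5453, -0.2818, 0.1962]
orientation: [-1.986, -2.428, 0.008]
contact_force: [-0.1, 0.0, -0.2]
finger_gap: 0.0679
[ 0.5496 -0.2766]
(array([0.0054, 0.0055, 0.1331]), array([-0.007 , -0.0005, -0.008 ]))
```

```bash
python3 -m jog '[[0.6,[0.005,0.005,0.04],[0,0,-0.004]],[0.6,[0,0,0.04],[0,0,0]],[0.6,[0,0,0],[0,0,0]]]'
python3 - <<'E'
from h import *
from bench import bot
o=bot.get_obs();print(rows(o,(.549,-.276,.063),.208))
E
```

```text
clock: 18.95
eef_pos: [0.5506, -0.2668, 0.1165]
orientation: [-1.965, -2.44, 0.003]
contact_force: [-0.1, -0.0, -0.1]
finger_gap: 0.0687
(array([-0.009 , -0.0032,  0.0535]), array([-0.0065, -0.0053,  0.0069]))
```

```bash
python3 -m jog '[[0.6,[0,0,0],[0,0,0]],[0.6,[0,0,0],[0,0,0]]]'
python3 - <<'E'
from h import *
from bench import bot
o=bot.get_obs();print(rows(o,(.549,-.276,.063),.208),o["qd"])
E
```

```text
clock: 19.2
eef_pos: [0.5557, -0.2691, 0.1224]
orientation: [1.969, 2.442, 0.002]
contact_force: [-0.6, 0.3, 0.6]
finger_gap: 0.068
(array([-0.0052, -0.0082,  0.0594]), array([0.0037, 0.0028, 0.0053])) [-0.0002  0.0023  0.0019  0.0007  0.0016 -0.0017 -0.0021]
```

```bash
python3 -m jog '[[0.6,[-0.0052,-0.0082,0.02],[0,0,0.005]],[0.6,[0,0,0.039],[0,0,0]],[0.6,[0,0,0],[0,0,0]],[0.6,[0,0,0],[0,0,0]],[-1,[0,0,0],[0,0,0]]]'
python3 -m jog '[[-1,[0,0,0],[0,0,0]],[-1,[0,0,0],[0,0,0]],[-1,[0,0,0],[0,0,0]]]'
python3 - <<'E'
from h import *
from bench import bot
o=bot.get_obs();print(rows(o,(.549,-.276,.063),.208),o["qd"])
E
```

```text
clock: 19.82
eef_pos: [0.549, -0.2758, 0.0632]
orientation: [1.976, 2.437, 0.002]
contact_force: [0.9, -0.6, 0.3]
finger_gap: 0.0518
clock: 20.2
eef_pos: [0.5491, -0.2757, 0.063]
orientation: [1.976, 2.437, 0.002]
contact_force: [-0.4, 0.1, 6.8]
finger_gap: 0.0384
(array([-0.0003, -0.0001,  0.    ]), array([0.0034, 0.0023, 0.0004])) [ 0.0006 -0.0003  0.0004 -0.0009 -0.0013 -0.0005  0.0005]
```

```bash
python3 -m jog '[[-1,[0,0,-0.04],[0,0,0]],[-1,[0,0,-0.06],[0,0,0]],[-1,[0,0,-0.06],[0,0,0]],[-1,[0.0446,0.0211,0],[0,0,0]],[-1,[0.0446,0.0211,0],[0,0,0]]]'
python3 -m jog '[[-1,[0.0446,0.0211,0],[0,0,0]],[-1,[0.0446,0.0211,0],[0,0,0]],[-1,[0.0446,0.0211,0],[0,0,0]],[-1,[0.0446,0.0211,0],[0,0,0]],[-1,[0.0446,0.0211,0],[0,0,0]]]'
python3 -m jog '[[-1,[0.0446,0.0211,0],[0,0,0]],[-1,[0,0,0],[0,0,0]],[-1,[0,0,0],[0,0,0]],[-1,[0,0,0],[0,0,0]],[-1,[0,0,0],[0,0,0]]]'
cat > slot.py <<'E'
import sys
from h import *
from bench import bot
y=.208;c=np.array([.6548,.0385])
s=float(sys.argv[1]);z=float(sys.argv[2])
p=c+s*np.array([-np.sin(y),np.cos(y)])
o=bot.get_obs();print(p,rows(o,(*p,z),y),abs(o["qd"]).max(),o["joint_pos"][6])
E
python3 slot.py .072 .15
python3 - <<'E'
from h import *
from bench import bot
o=bot.get_obs()
f=bot.grab_frame("wrist");cv2.imwrite("pics/w5.png",f["image"][:,:,::-1]);pickle.dump((f,o),open("w5.pkl","wb"))
E
```

```text
clock: 20.82
eef_pos: [0.5696, -0.1792, 0.2213]
orientation: [1.982, 2.437, -0.0]
contact_force: [0.2, 0.4, -3.2]
finger_gap: 0.0384
clock: 21.45
eef_pos: [0.6262, 0.0617, 0.2195]
orientation: [-1.978, -2.439, 0.003]
contact_force: [-0.6, -1.2, -3.4]
finger_gap: 0.0384
clock: 22.08
eef_pos: [0.6385, 0.1065, 0.2205]
orientation: [1.982, 2.437, -0.002]
contact_force: [-0.3, 0.5, -2.8]
finger_gap: 0.0384
[0.6399 0.1089] (array([0.0022, 0.0019, 0.0705]), array([-0.0007,  0.001 , -0.0029])) 0.008598607938195137 -0.20562591619127724
```

View pics/w5.png

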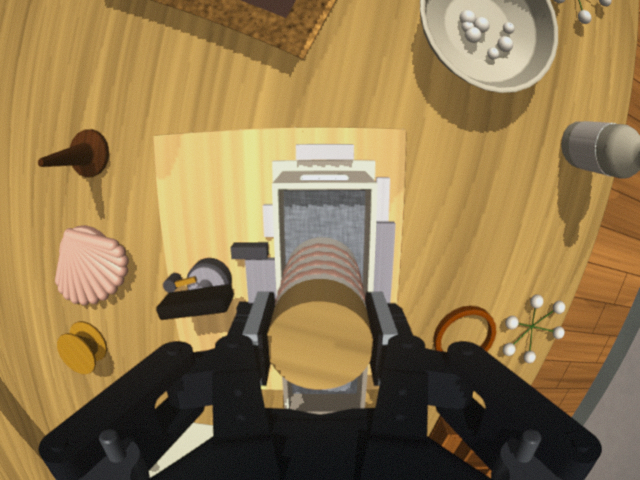

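```bash
python3 - <<'E'
from h import *
f,o=pickle.load(open("w5.pkl","rb"))
a,b=wray(f,o,274,184,.092),wray(f,o,378,184,.092);m=(a+b)/2;e=b-a
print(m,np.linalg.norm(e),np.arctan2(e[1],e[0]));y=.208
d=m-[.6548,.0385];print("along",d@[-np.sin(y),np.cos(y)],"across",d@[np.cos(y),np.sin(y)])
E
```

```text
[0.6339 0.1423] 0.07290022024387524 0.20735784210625377
along 0.10588798988740411 across 0.000958536674569882
```

```bash
python3 -m jog '[[-1,[0.0022,0.0019,0.03],[0,0,0]],[-1,[0,0,0.03],[0,0,0]],[-1,[0,0,0.0105],[0,0,0]],[-1,[0,0,0],[0,0,0]],[-1,[0,0,0],[0,0,0]]]'; python3 slot.py .072 .129
```

```text
clock: 22.75
eef_pos: [0.6412, 0.1115, 0.152]
orientation: [1.978, 2.438, 0.004]
contact_force: [-0.3, -0.3, -2.5]
finger_gap: 0.038
[0.6399 0.1089] (array([-0.0022, -0.0018,  0.023 ]), array([ 0.003 , -0.0001, -0.0003])) 0.006963170300161915 -0.24093771946931772
```

```bash
python3 -m jog '[[-1,[-0.0015,-0.0015,0.01],[0,0,0]],[-1,[0,0,0.007],[0,0,0]],[-1,[0,0,0.005],[0,0,0]],[-1,[0,0,0],[0,0,0]],[-1,[0,0,0],[0,0,0]]]'; python3 slot.py .072 .129
```

```text
clock: 23.38
eef_pos: [0.6389, 0.1092, 0.1288]
orientation: [1.979, 2.44, -0.001]
contact_force: [-0.8, -0.5, 0.2]
finger_gap: 0.0383
[0.6399 0.1089] (array([-0.0005,  0.0009, -0.0002]), array([-0.    ,  0.0005, -0.0001])) 0.0017108242466977825 -0.2492721673130541
```

```bash
python3 -m jog '[[0,[0,0,0],[0,0,0]],[0.3,[0,0,0],[0,0,0]],[0.3,[0,0,0],[0,0,0]],[0.5,[0,0,-0.05],[0,0,0]],[0.6,[0,0,-0.05],[0,0,0]]]'
python3 -m jog '[[0.6,[-0.0386,-0.0317,0],[0,0,0]],[0.6,[-0.0386,-0.0317,0],[0,0,0]],[0.6,[-0.0386,-0.0317,0],[0,0,0]],[0.6,[-0.0386,-0.0317,0],[0,0,0]],[0.6,[-0.0386,-0.0317,0],[0,0,0]]]'
python3 -m jog '[[0.6,[-0.0386,-0.0317,0],[0,0,0]],[0.6,[-0.0386,-0.0317,0],[0,0,0]],[0.6,[-0.0386,-0.0317,0],[0,0,0]],[0.6,[-0.0386,-0.0317,0],[0,0,0]],[0.6,[0,0,0.04],[0,0,0]]]'
python3 -m jog '[[0.6,[0,0,0.03],[0,0,0]],[0.6,[0,0,0.03],[0,0,0]],[0.6,[0,0,0],[0,0,0]],[0.6,[0,0,0],[0,0,0]],[0.6,[0,0,0],[0,0,0]]]'
cat > look.py <<'E'
from h import *
from bench import bot
import sys
o=bot.get_obs();f=bot.grab_frame("top");s=bot.grab_frame("scene")
pickle.dump(f,open("topn.pkl","wb"));pickle.dump(s,open("scenen.pkl","wb"))
for k in comps(f,(8,75,60),(23,160,210),(420,195,560,325),120):
    (u,v),r=cv2.minEnclosingCircle(k)
    if r<20: print("top",u,v,r,ray(f,u,v,.077))
for k in comps(s,(8,75,60),(23,160,255),(165,150,270,240),60):
    (u,v),r=cv2.minEnclosingCircle(k)
    if r<14: print("scene",u,v,r,ray(s,u,v,.077))
print(rows(o,(float(sys.argv[1]),float(sys.argv[2]),.063),.208),abs(o["qd"]).max(),o["joint_pos"])
E
python3 look.py .432 -.290
```

```text
clock: 24.0
eef_pos: [0.6381, 0.1095, 0.2286]
orientation: [-1.977, -2.439, 0.002]
contact_force: [0.7, -0.1, 0.9]
finger_gap: 0.0683
clock: 24.62
eef_pos: [0.5228, -0.1134, 0.2285]
orientation: [1.978, 2.44, 0.0]
contact_force: [0.9, -0.1, 0.1]
finger_gap: 0.068
clock: 25.25
eef_pos: [0.4313, -0.2967, 0.1914]
orientation: [1.984, 2.423, -0.003]
contact_force: [0.8, -0.4, -1.0]
finger_gap: 0.0679
clock: 25.88
eef_pos: [0.4327, -0.29, 0.13]
orientation: [1.976, 2.438, 0.0]
contact_force: [-0.1, -0.6, 0.3]
finger_gap: 0.0684
top 471.0 289.0 9.848958015441895 [ 0.4314 -0.2898]
(array([ 0.0003, -0.0008,  0.067 ]), array([0.0024, 0.0025, 0.0002])) 0.005139146001056543 [ 0.8063  0.3025 -0.3338  1.9924  0.1293  0.8631  0.6108]
```

```bash
python3 -m jog '[[0.6,[0,-0.0008,0.035],[0,0,0]],[0.6,[0,0,0.032],[0,0,0]],[0.6,[0,0,0],[0,0,0]],[0.6,[0,0,0],[0,0,0]],[-1,[0,0,0],[0,0,0]]]'
python3 -m jog '[[-1,[0,0,0],[0,0,0]],[-1,[0,0,0],[0,0,0]],[-1,[0,0,0],[0,0,0]],[-1,[0,0,0],[0,0,0]]]'
python3 -m jog '[[-1,[0,0,-0.05],[0,0,0]],[-1,[0,0,-0.06],[0,0,0]],[-1,[0,0,-0.06],[0,0,0]],[-1,[0.0374,0.0357,0],[0,0,0]],[-1,[0.0374,0.0357,0],[0,0,0]]]'
python3 -m jog '[[-1,[0.0374,0.0357,0],[0,0,0]],[-1,[0.0374,0.0357,0],[0,0,0]],[-1,[0.0374,0.0357,0],[0,0,0]],[-1,[0.0374,0.0357,0],[0,0,0]],[-1,[0.0374,0.0357,0],[0,0,0]]]'
python3 -m jog '[[-1,[0.0374,0.0357,0],[0,0,0]],[-1,[0,0,0],[0,0,0]],[-1,[0,0,0],[0,0,0]],[-1,[0,0,0],[0,0,0]],[-1,[0,0,0],[0,0,0]]]'
python3 slot.py .024 .124
```

```text
clock: 26.6
eef_pos: [0.432, -0.2904, 0.063]
orientation: [1.977, 2.437, 0.0]
contact_force: [0.7, 0.1, -0.2]
finger_gap: 0.0516
clock: 27.1
eef_pos: [0.4322, -0.2903, 0.0631]
orientation: [1.977, 2.438, 0.0]
contact_force: [0.0, 1.1, 6.5]
finger_gap: 0.0383
clock: 27.72
eef_pos: [0.4852, -0.2016, 0.2322]
orientation: [1.982, 2.435, -0.0]
contact_force: [0.7, 0.8, -1.5]
finger_gap: 0.0384
clock: 28.35
eef_pos: [0.6209, 0.0191, 0.2304]
orientation: [-1.979, -2.439, 0.003]
contact_force: [0.0, -0.7, -2.2]
finger_gap: 0.0384
clock: 28.98
eef_pos: [0.6479, 0.06, 0.2312]
orientation: [1.982, 2.437, -0.002]
contact_force: [0.7, 0.1, -1.8]
finger_gap: 0.0384
[0.6498 0.062 ] (array([0.0016, 0.0024, 0.1072]), array([-0.0006,  0.0011, -0.0027])) 0.009261023475902254 -0.13163744209809766
```

```bash
python3 -m jog '[[-1,[0.0008,0.001,0.03],[0,0,0]],[-1,[0,0,0.03],[0,0,0]],[-1,[0,0,0.018],[0,0,0]],[-1,[0,0,0],[0,0,0]],[-1,[0,0,0],[0,0,0]]]'; python3 slot.py .024 .124
```

```text
clock: 29.6
eef_pos: [0.65, 0.0633, 0.1546]
orientation: [1.978, 2.439, 0.003]
contact_force: [0.1, -0.0, -2.1]
finger_gap: 0.0383
[0.6498 0.062 ] (array([-0.0012, -0.0005,  0.0306]), array([ 0.0023,  0.0001, -0.0003])) 0.011689003721399758 -0.167301902724077
```

```bash
python3 -m jog '[[-1,[-0.0008,-0.0003,0.015],[0,0,0]],[-1,[0,0,0.01],[0,0,0]],[-1,[0,0,0.0055],[0,0,0]],[-1,[0,0,0],[0,0,0]],[-1,[0,0,0],[0,0,0]]]'; python3 slot.py .024 .124
```

```text
clock: 30.22
eef_pos: [0.6488, 0.0622, 0.1232]
orientation: [-1.979, -2.44, 0.001]
contact_force: [-0.9, -0.3, 1.5]
finger_gap: 0.0381
[0.6498 0.062 ] (array([-0.0005,  0.001 , -0.0008]), array([-0.0006,  0.0004,  0.    ])) 0.0036016783509546717 -0.1808511947597846
```

```bash
python3 -m jog '[[0,[0,0,0],[0,0,0]],[0.3,[0,0,0],[0,0,0]],[0.3,[0,0,0],[0,0,0]],[0.5,[0,0,-0.05],[0,0,0]],[0.6,[0,0,-0.055],[0,0,0]]]'
python3 -m jog '[[0.6,[-0.0416,-0.0295,0],[0,0,0]],[0.6,[-0.0416,-0.0295,0],[0,0,0]],[0.6,[-0.0416,-0.0295,0],[0,0,0]],[0.6,[-0.0416,-0.0295,0],[0,0,0]],[0.6,[-0.0416,-0.0295,0],[0,0,0]]]'
python3 -m jog '[[0.6,[-0.0416,-0.0295,0],[0,0,0]],[0.6,[-0.0416,-0.0295,0],[0,0,0]],[0.6,[-0.0416,-0.0295,0],[0,0,0]],[0.6,[-0.0416,-0.0295,0],[0,0,0]],[0.6,[-0.0416,-0.0295,0],[0,0,0]]]'
python3 -m jog '[[0.6,[0,0,0.04],[0,0,0]],[0.6,[0,0,0.03],[0,0,0]],[0.6,[0,0,0.03],[0,0,0]],[0.6,[0,0,0],[0,0,0]],[0.6,[0,0,0],[0,0,0]]]'
python3 -m jog '[[0.6,[0,0,0],[0,0,0]]]'
python3 look.py .4460 -.4055
```

```text
clock: 30.85
eef_pos: [0.648, 0.0621, 0.2275]
orientation: [-1.977, -2.438, 0.003]
contact_force: [0.2, 0.6, 0.7]
finger_gap: 0.0681
clock: 31.48
eef_pos: [0.5469, -0.173, 0.228]
orientation: [1.978, 2.44, 0.0]
contact_force: [1.0, -0.4, 0.8]
finger_gap: 0.068
clock: 32.1
eef_pos: [0.4456, -0.4069, 0.228]
orientation: [1.978, 2.44, 0.0]
contact_force: [1.0, 0.0, -0.2]
finger_gap: 0.0682
clock: 32.72
eef_pos: [0.447, -0.406, 0.1289]
orientation: [1.977, 2.439, 0.0]
contact_force: [0.2, 1.0, 0.1]
finger_gap: 0.0685
clock: 32.85
eef_pos: [0.4475, -0.4065, 0.1298]
orientation: [1.976, 2.437, -0.0]
contact_force: [0.9, -0.4, -0.6]
finger_gap: 0.0685
top 524.5 281.5 10.12432861328125 [ 0.4472 -0.4052]
(array([ 0.0015, -0.0014,  0.0668]), array([0.0023, 0.0029, 0.0001])) 0.006282408088423841 [ 0.9368  0.4448 -0.3289  1.7928  0.1748  0.9286  0.7411]
```

```bash
python3 -m jog '[[0.6,[0.001,-0.0008,0.035],[0,0,0]],[0.6,[0,0,0.032],[0,0,0]],[0.6,[0,0,0],[0,0,0]],[0.6,[0,0,0],[0,0,0]],[-1,[0,0,0],[0,0,0]]]'
python3 -m jog '[[-1,[0,0,0],[0,0,0]],[-1,[0,0,0],[0,0,0]],[-1,[0,0,0],[0,0,0]],[-1,[0,0,0],[0,0,0]]]'
python3 -m jog '[[-1,[0,0,-0.05],[0,0,0]],[-1,[0,0,-0.06],[0,0,0]],[-1,[0,0,-0.06],[0,0,0]],[-1,[0.0408,0.0328,0],[0,0,0]],[-1,[0.0408,0.0328,0],[0,0,0]]]'
python3 -m jog '[[-1,[0.0408,0.0328,0],[0,0,0]],[-1,[0.0408,0.0328,0],[0,0,0]],[-1,[0.0408,0.0328,0],[0,0,0]],[-1,[0.0408,0.0328,0],[0,0,0]],[-1,[0.0408,0.0328,0],[0,0,0]]]'
python3 -m jog '[[-1,[0.0408,0.0328,0],[0,0,0]],[-1,[0.0408,0.0328,0],[0,0,0]],[-1,[0,0,0],[0,0,0]],[-1,[0,0,0],[0,0,0]],[-1,[0,0,0],[0,0,0]]]'
python3 -m jog '[[-1,[0,0,0],[0,0,0]]]'
python3 slot.py -.024 .119
```

```text
clock: 33.58
eef_pos: [0.4466, -0.4058, 0.0629]
orientation: [1.976, 2.437, -0.0]
contact_force: [0.8, -0.7, -0.0]
finger_gap: 0.0514
clock: 34.08
eef_pos: [0.4467, -0.4057, 0.0628]
orientation: [1.976, 2.438, -0.0]
contact_force: [-0.4, 1.3, 6.8]
finger_gap: 0.0387
clock: 34.7
eef_pos: [0.4923, -0.3113, 0.2314]
orientation: [1.982, 2.436, -0.0]
contact_force: [0.3, 0.3, -2.2]
finger_gap: 0.0383
clock: 35.33
eef_pos: [0.6104, -0.0767, 0.2297]
orientation: [-1.978, -2.439, 0.003]
contact_force: [1.0, -0.9, -1.6]
finger_gap: 0.0387
clock: 35.95
eef_pos: [0.6575, 0.0126, 0.23]
orientation: [-1.983, -2.437, 0.004]
contact_force: [0.0, 0.4, -1.8]
finger_gap: 0.0383
clock: 36.08
eef_pos: [0.6578, 0.0132, 0.2305]
orientation: [1.982, 2.437, -0.002]
contact_force: [0.2, 0.3, -2.1]
finger_gap: 0.0385
[0.6598 0.015 ] (array([0.0015, 0.0023, 0.1115]), array([-0.0008,  0.0009, -0.003 ])) 0.0097246499373962 -0.05862367752147439
```

```bash
python3 -m jog '[[-1,[0.0006,0.001,0.03],[0,0,0]],[-1,[0,0,0.03],[0,0,0]],[-1,[0,0,0.022],[0,0,0]],[-1,[0,0,0],[0,0,0]],[-1,[0,0,0],[0,0,0]]]'; python3 slot.py -.024 .119
```

```text
clock: 36.7
eef_pos: [0.66, 0.0163, 0.15]
orientation: [1.978, 2.439, 0.002]
contact_force: [0.1, 0.4, -2.5]
finger_gap: 0.0383
[0.6598 0.015 ] (array([-0.0012, -0.0005,  0.031 ]), array([ 0.0021,  0.0002, -0.0003])) 0.0177621396774137 -0.09443884708493538
```

```bash
python3 -m jog '[[-1,[-0.0008,0,0.015],[0,0,0]],[-1,[0,0,0.01],[0,0,0]],[-1,[0,0,0.0055],[0,0,0]],[-1,[0,0,0],[0,0,0]],[-1,[0,0,0],[0,0,0]]]'; python3 slot.py -.024 .119
python3 -m jog '[[0,[0,0,0],[0,0,0]],[0.3,[0,0,0],[0,0,0]],[0.3,[0,0,0],[0,0,0]],[0.5,[0,0,-0.05],[0,0,0]],[0.6,[0,0,-0.06],[0,0,0]]]'
python3 - <<'E'
from h import *
from bench import bot
f=bot.grab_frame("top")
im=f["image"];cv2.imwrite("pics/t3.png",cv2.resize(im[140:340,140:560],None,fx=1.9,fy=1.9,interpolation=2)[:,:,::-1])
pickle.dump(f,open("topn.pkl","wb"))
h=cv2.cvtColor(im,cv2.COLOR_RGB2HSV);print(h[219,515:550:2])
E
```

```text
clock: 37.33
eef_pos: [0.659, 0.0154, 0.1187]
orientation: [-1.979, -2.44, 0.001]
contact_force: [-1.1, -0.9, 0.4]
finger_gap: 0.0385
[0.6598 0.015 ] (array([-0.0005,  0.0006, -0.0003]), array([-0.0007,  0.0003, -0.    ])) 0.0028315359084876523 -0.10752566284953616
clock: 37.95
eef_pos: [0.658, 0.0152, 0.2276]
orientation: [-1.977, -2.438, 0.004]
contact_force: [1.3, -0.3, 0.1]
finger_gap: 0.0683
[[  9  47 113]
 [ 13  63 109]
 [ 16  94 106]
 [ 17  96 144]
 [ 17  94 147]
 [ 17  94 136]
 [ 16  96 112]
 [ 16 102 105]
 [ 16 103 102]
 [ 15  98 101]
 [ 16  99 103]
 [ 16 100 105]
 [ 16  98 104]
 [ 16 101 106]
 [ 16 100 107]
 [ 17 100 105]
 [ 16 102 107]
 [ 17 101 106]]
```

View pics/t3.png

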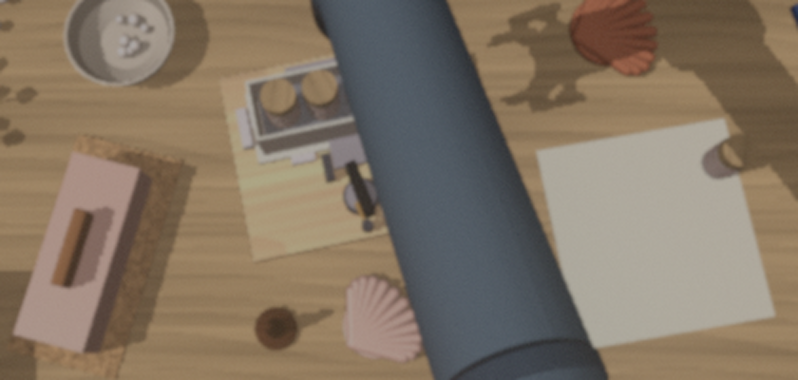

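```bash
python3 -m jog '[[0.6,[-0.0449,-0.017,0],[0,0,0]],[0.6,[-0.0449,-0.017,0],[0,0,0]],[0.6,[-0.0449,-0.017,0],[0,0,0]],[0.6,[-0.0449,-0.017,0],[0,0,0]],[0.6,[-0.0449,-0.017,0],[0,0,0]]]'
python3 -m jog '[[0.6,[-0.0449,-0.017,0],[0,0,0]],[0.6,[-0.0449,-0.017,0],[0,0,0]],[0.6,[-0.0449,-0.017,0],[0,0,0]],[0.6,[-0.0449,-0.017,0],[0,0,0]],[0.6,[-0.0449,-0.017,0],[0,0,0]]]'
python3 -m jog '[[0.6,[0,0,0],[0,0,0]],[0.6,[0,0,0],[0,0,0]],[0.6,[0,0,0],[0,0,0]],[0.6,[0,0,0],[0,0,0]]]'
python3 - <<'E'
from h import *
from bench import bot
o=bot.get_obs();f=bot.grab_frame("wrist");cv2.imwrite("pics/w6.png",f["image"][:,:,::-1]);pickle.dump((f,o),open("w6.pkl","wb"))
E
```

```text
clock: 38.62
eef_pos: [0.6222, -0.2232, 0.2284]
orientation: [1.978, 2.44, 0.001]
contact_force: [0.3, 0.6, 0.7]
finger_gap: 0.0684
clock: 39.25
eef_pos: [0.5855, -0.4604, 0.2283]
orientation: [1.978, 2.44, 0.0]
contact_force: [0.3, -0.2, 0.9]
finger_gap: 0.0686
clock: 39.75
eef_pos: [0.5868, -0.4569, 0.2286]
orientation: [1.975, 2.443, 0.001]
contact_force: [1.0, 0.2, 0.7]
finger_gap: 0.0687
```

View pics/w6.png

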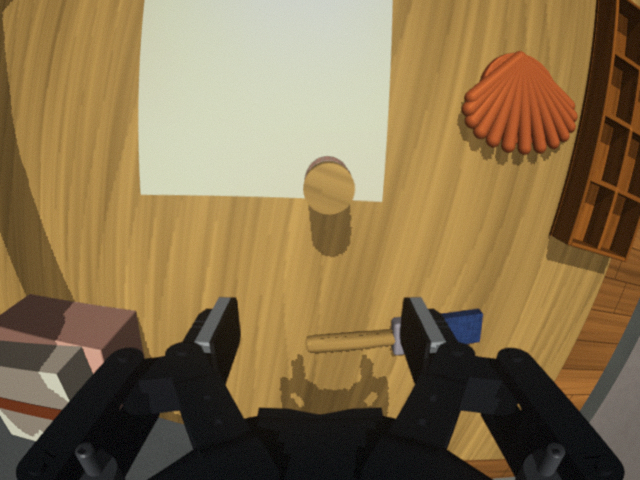

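```bash
python3 - <<'E'
from h import *
from bench import bot
f,o=pickle.load(open("w6.pkl","rb"));p=wray(f,o,329,188,.077);print(p)
t=pickle.load(open("topn.pkl","rb"));print(proj(t,(*p,.077)),proj(pickle.load(open("top1.pkl","rb")),(*p,.077)))
print(rows(bot.get_obs(),(*p,.13),.208))
E
```

```text
[ 0.5861 -0.4271]
[529.5633 218.6009] [529.5633 218.6009]
(array([0.0296, 0.0058, 0.0986]), array([ 0.0006, -0.0002,  0.0025]))
```

```bash
python3 -m jog '[[0.6,[0.0296,0.0058,0.02],[0,0,0]],[0.6,[0,0,0.04],[0,0,0]],[0.6,[0,0,0.038],[0,0,0]],[0.6,[0,0,0],[0,0,0]],[0.6,[0,0,0],[0,0,0]]]'
python3 -m jog '[[0.6,[0,0,0],[0,0,0]]]'
python3 - <<'E'
from h import *
from bench import bot
o=bot.get_obs();print(rows(o,(.5858,-.4275,.063),.208),abs(o["qd"]).max(),o["joint_pos"])
E
```

```text
clock: 40.42
eef_pos: [0.5862, -0.4291, 0.1319]
orientation: [1.977, 2.439, 0.001]
contact_force: [0.4, -0.6, 0.5]
finger_gap: 0.0681
clock: 40.55
eef_pos: [0.5869, -0.4297, 0.1333]
orientation: [1.976, 2.436, 0.001]
contact_force: [0.0, 0.4, -0.3]
finger_gap: 0.0681
(array([ 0.0026, -0.0009,  0.0703]), array([ 0.0035,  0.0034, -0.    ])) 0.0033115660970201265 [ 0.8323  0.6579 -0.3746  1.4596  0.2584  1.0679  0.6131]
```

```bash
python3 -m jog '[[0.6,[0.002,-0.0006,0.035],[0,0,0]],[0.6,[0,0,0.034],[0,0,0]],[0.6,[0,0,0],[0,0,0]],[0.6,[0,0,0],[0,0,0]],[-1,[0,0,0],[0,0,0]]]'
python3 -m jog '[[-1,[0,0,0],[0,0,0]],[-1,[0,0,0],[0,0,0]],[-1,[0,0,0],[0,0,0]],[-1,[0,0,0],[0,0,0]]]'
python3 -m jog '[[-1,[0,0,-0.05],[0,0,0]],[-1,[0,0,-0.06],[0,0,0]],[-1,[0,0,-0.06],[0,0,0]],[-1,[0.0462,0.0205,0],[0,0,0]],[-1,[0.0462,0.0205,0],[0,0,0]]]'
python3 -m jog '[[-1,[0.0462,0.0205,0],[0,0,0]],[-1,[0.0462,0.0205,0],[0,0,0]],[-1,[0.0462,0.0205,0],[0,0,0]],[-1,[0.0462,0.0205,0],[0,0,0]],[-1,[0.0462,0.0205,0],[0,0,0]]]'
python3 -m jog '[[-1,[0.0462,0.0205,0],[0,0,0]],[-1,[0,0,0],[0,0,0]],[-1,[0,0,0],[0,0,0]],[-1,[0,0,0],[0,0,0]],[-1,[0,0,0],[0,0,0]]]'
python3 slot.py -.072 .114
```

```text
clock: 41.18
eef_pos: [0.586, -0.4281, 0.0642]
orientation: [1.976, 2.436, 0.001]
contact_force: [-0.7, -0.0, -0.2]
finger_gap: 0.0515
clock: 41.68
eef_pos: [0.5861, -0.4278, 0.064]
orientation: [1.976, 2.437, 0.001]
contact_force: [0.5, 0.6, 5.7]
finger_gap: 0.0385
clock: 42.3
eef_pos: [0.6046, -0.3281, 0.2316]
orientation: [1.982, 2.437, -0.0]
contact_force: [1.0, 0.7, -3.2]
finger_gap: 0.0386
clock: 42.92
eef_pos: [0.6567, -0.0796, 0.23]
orientation: [-1.978, -2.438, 0.003]
contact_force: [0.1, -1.4, -2.1]
finger_gap: 0.0383
clock: 43.55
eef_pos: [0.668, -0.0337, 0.2309]
orientation: [1.983, 2.437, -0.002]
contact_force: [0.6, 0.4, -4.0]
finger_gap: 0.0381
[ 0.6697 -0.0319] (array([0.0015, 0.0021, 0.1169]), array([-0.0008,  0.0007, -0.0031])) 0.009715205031183123 0.015619301415528617
```

```bash
python3 -m jog '[[-1,[0.0002,0.001,0.03],[0,0,0]],[-1,[0,0,0.03],[0,0,0]],[-1,[0,0,0.025],[0,0,0]],[-1,[0,0,0],[0,0,0]],[-1,[0,0,0],[0,0,0]]]'; python3 slot.py -.072 .115
```

```text
clock: 44.18
eef_pos: [0.6701, -0.0316, 0.1475]
orientation: [1.979, 2.438, 0.002]
contact_force: [0.7, -0.1, -2.0]
finger_gap: 0.0387
[ 0.6697 -0.0319] (array([-0.0003, -0.0006,  0.0325]), array([ 0.0018,  0.0004, -0.001 ])) 0.018123162785439056 -0.01861719897935505
```

```bash
python3 -m jog '[[-1,[-0.0003,0,0.015],[0,0,0]],[-1,[0,0,0.011],[0,0,0]],[-1,[0,0,0.006],[0,0,0]],[-1,[0,0,0],[0,0,0]],[-1,[0,0,0],[0,0,0]]]'; python3 slot.py -.072 .115
python3 -m jog '[[0,[0,0,0],[0,0,0]],[0.3,[0,0,0],[0,0,0]],[0.3,[0,0,0],[0,0,0]],[0.3,[0,0,-0.05],[0,0,0]],[0.3,[0,0,-0.06],[0,0,0]]]'
python3 -m jog '[[0.1,[0.024,-0.0378,0],[0,0,0]],[0.1,[0.024,-0.0378,0],[0,0,0]],[0.1,[0.024,-0.0378,0],[0,0,0]],[0.1,[0,0,0],[0,0,0]],[0.1,[0,0,0],[0,0,0]]]'
python3 - <<'E'
from h import *
from bench import bot
o=bot.get_obs();print(rows(o,(.543,.0148,.15),-1.205),o["joint_pos"])
f=bot.grab_frame("wrist");cv2.imwrite("pics/w7.png",f["image"][:,:,::-1]);pickle.dump((f,o),open("w7.pkl","wb"))
E
```

```text
clock: 44.8
eef_pos: [0.6691, -0.0314, 0.1148]
orientation: [-1.979, -2.44, 0.001]
contact_force: [-1.4, -0.6, 0.4]
finger_gap: 0.0381
[ 0.6697 -0.0319] (array([-0.0006,  0.0005, -0.0002]), array([-0.0009,  0.0002, -0.    ])) 0.006195072247475111 -0.032261548587023466
clock: 45.42
eef_pos: [0.6681, -0.0315, 0.2235]
orientation: [-1.977, -2.438, 0.003]
contact_force: [0.6, -0.4, -0.4]
finger_gap: 0.0554
clock: 46.05
eef_pos: [0.5443, 0.0153, 0.2249]
orientation: [1.978, 2.438, 0.001]
contact_force: [0.2, 0.8, 0.4]
finger_gap: 0.0468
(array([-0.0002, -0.0015,  0.0749]), array([ 0.0022, -0.0006,  1.4129])) [ 0.4071  0.256  -0.5817  1.8512  0.1595  1.0784 -0.0271]
```

View pics/w7.png

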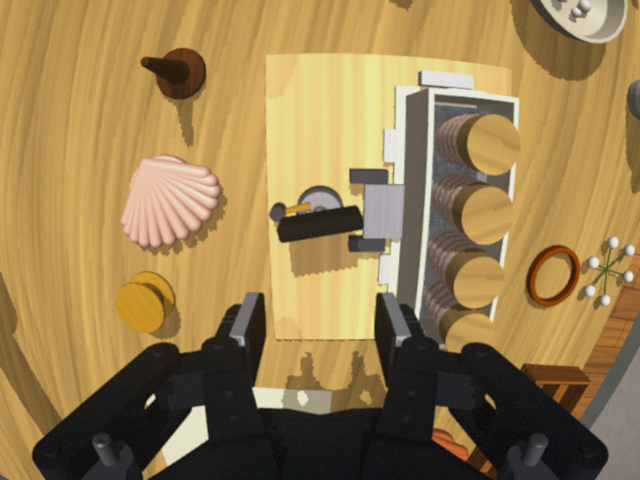

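```bash
python3 -m jog '[[0.1,[0,0,0],[0,0,0.177]],[0.1,[0,0,0],[0,0,0.177]],[0.1,[0,0,0],[0,0,0.177]],[0.1,[0,0,0],[0,0,0.177]],[0.1,[0,0,0],[0,0,0.177]]]'
python3 -m jog '[[0.1,[0,0,0],[0,0,0.177]],[0.1,[0,0,0],[0,0,0.177]],[0.1,[0,0,0],[0,0,0.174]],[0.1,[0,0,0.04],[0,0,0]],[0.1,[0,0,0.035],[0,0,0]]]'
python3 -m jog '[[0.1,[0,0,0],[0,0,0]],[0.1,[0,0,0],[0,0,0]],[0.1,[0,0,0],[0,0,0]]]'
python3 - <<'E'
from h import *
from bench import bot
o=bot.get_obs();print(rows(o,(.543,.015,.065),-1.2),abs(o["qd"]).max(),o["joint_pos"])
f,o=pickle.load(open("w7.pkl","rb"));b=np.array([wray(f,o,*p,.084) for p in((278,226),(359,207),(363,225),(283,242))]);print(b.mean(0),np.diff(b,axis=0))
E
```

```text
clock: 46.72
eef_pos: [0.5452, 0.015, 0.2245]
orientation: [-2.838, -1.347, -0.002]
contact_force: [-0.1, 1.3, 0.7]
finger_gap: 0.0468
clock: 47.35
eef_pos: [0.5457, 0.0149, 0.1488]
orientation: [3.089, 0.569, 0.004]
contact_force: [-0.7, -0.3, -0.8]
finger_gap: 0.0472
clock: 47.72
eef_pos: [0.5454, 0.0158, 0.1512]
orientation: [3.089, 0.571, 0.006]
contact_force: [0.1, -1.1, -0.2]
finger_gap: 0.0467
(array([-0.0029, -0.0003,  0.0862]), array([ 0.0012, -0.0037, -0.0052])) 0.009307047410905454 [ 0.2307  0.3215 -0.3865  1.9193  0.1502  0.9245 -1.4335]
[0.543  0.0178] [[ 0.0563  0.0268]
 [ 0.0062 -0.0129]
 [-0.0565 -0.0257]]
```

```bash
python3 -m jog '[[0.1,[-0.0025,-0.0003,0.045],[0,0,-0.008]],[0.1,[0,0,0.04],[0,0,0]],[0.1,[0,0,0],[0,0,0]],[0.1,[0,0,0],[0,0,0]],[-1,[0,0,0],[0,0,0]]]'
python3 -m jog '[[-1,[0,0,0],[0,0,0]],[-1,[0,0,0],[0,0,0]],[-1,[0,0,0],[0,0,0]],[-1,[0,0,0],[0,0,0]],[-1,[0,0,0],[0,0,-0.1]]]'
```

```text
clock: 48.35
eef_pos: [0.5433, 0.0153, 0.0668]
orientation: [3.086, 0.584, 0.008]
contact_force: [0.1, -0.8, 0.9]
finger_gap: 0.0298
clock: 48.98
eef_pos: [0.5427, 0.0149, 0.0662]
orientation: [3.052, 0.739, 0.005]
contact_force: [-0.1, -0.3, 6.0]
finger_gap: 0.0134
```

```bash
python3 -m jog '[[-1,[0,0,0],[0,0,-0.12]],[-1,[0,0,0],[0,0,-0.12]],[-1,[0,0,0],[0,0,-0.12]],[-1,[0,0,0],[0,0,-0.12]],[-1,[0,0,0],[0,0,-0.12]]]'
python3 -m jog '[[-1,[0,0,0],[0,0,-0.12]],[-1,[0,0,0],[0,0,-0.12]],[-1,[0,0,0],[0,0,-0.12]],[-1,[0,0,0],[0,0,-0.12]],[-1,[0,0,0],[0,0,-0.12]]]'
python3 -m jog '[[-1,[0,0,0],[0,0,-0.11]],[-1,[0,0,0],[0,0,0]],[-1,[0,0,0],[0,0,0]]]'
python3 - <<'E'
from h import *
from bench import bot
o=bot.get_obs();print(rows(o,(.543,.015,.065),.2115),o["torque"])
E
```

```text
clock: 49.6
eef_pos: [0.5436, 0.014, 0.0663]
orientation: [2.695, 1.608, 0.006]
contact_force: [1.0, -2.1, 4.1]
finger_gap: 0.0132
clock: 50.22
eef_pos: [0.5449, 0.0137, 0.0663]
orientation: [2.097, 2.331, 0.007]
contact_force: [3.7, -2.6, 0.7]
finger_gap: 0.0135
clock: 50.6
eef_pos: [0.5451, 0.0138, 0.0663]
orientation: [1.973, 2.437, 0.007]
contact_force: [5.6, -2.2, 2.4]
finger_gap: 0.0132
(array([ 0.0016, -0.0018,  0.0013]), array([ 0.0074,  0.002 , -0.0018])) [-0.227  -0.5738 -0.1195]
```

```bash
python3 -m jog '[[-1,[0,0,0],[0,0,-0.02]],[0,[0,0,0],[0,0,0]],[0.1,[0,0,0],[0,0,0]],[0.1,[0,0,-0.05],[0,0,0]],[0.1,[0,0,-0.06],[0,0,0]]]'
python3 -m jog '[[0.1,[-0.05,-0.02,-0.05],[0,0,0]],[0.1,[-0.06,0,0],[0,0,0]],[0.1,[-0.06,0,0],[0,0,0]],[0.1,[-0.06,0,0],[0,0,0]],[0.1,[-0.06,0,0],[0,0,0]]]'
python3 -m jog '[[0.1,[-0.06,0,0],[0,0,0]],[0.1,[0,0,0],[0,0,0]],[0.1,[0,0,0],[0,0,0]],[0.1,[0,0,0],[0,0,0]]]'
python3 - <<'E'
from h import *
from bench import bot
f=bot.grab_frame("top");im=f["image"]
pickle.dump(f,open("topf.pkl","wb"))
cv2.imwrite("pics/tf.png",cv2.resize(im[140:350,140:410],None,fx=2.8,fy=2.8,interpolation=2)[:,:,::-1])
E
```

```text
clock: 51.22
eef_pos: [0.5387, 0.0153, 0.1735]
orientation: [-1.944, -2.462, 0.005]
contact_force: [0.5, -0.0, 0.2]
finger_gap: 0.0468
clock: 51.85
eef_pos: [0.5894, -0.2647, 0.2163]
orientation: [-1.946, -2.464, 0.001]
contact_force: [1.4, 1.1, 0.2]
finger_gap: 0.0472
clock: 52.35
eef_pos: [0.6039, -0.3189, 0.2167]
orientation: [-1.942, -2.467, -0.001]
contact_force: [-0.4, 0.0, -0.3]
finger_gap: 0.0473
```

View pics/tf.png

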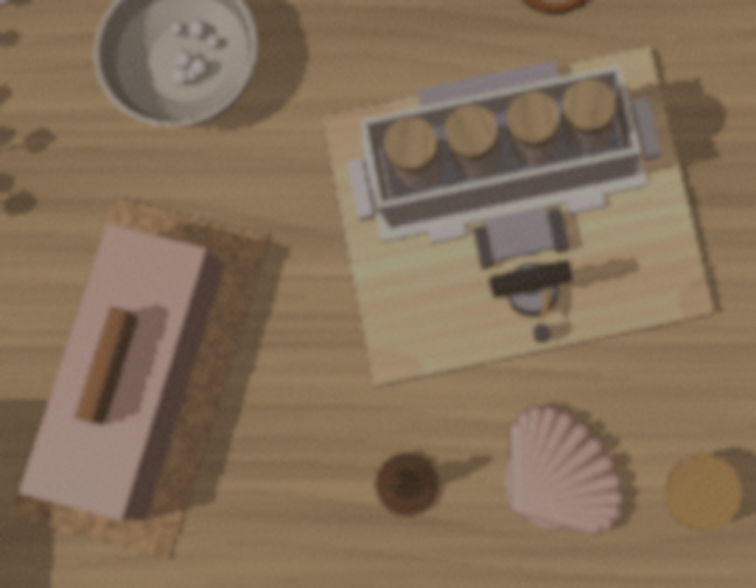

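```bash
python3 - <<'E'
from h import *
f=pickle.load(open("topf.pkl","rb"))
b=np.array([ray(f,140+u/2.8,140+v/2.8,.068) for u,v in((110,224),(208,248),(127,519),(20,492))]);e=b[1]-b[2];g=b[0]-b[3]
print(b.mean(0),[np.arctan2(k[1],k[0]) for k in(e,g)],np.linalg.norm(e))
m=np.array([ray(f,140+u/2.8,140+v/2.8,.003) for u,v in((122,199),(272,236),(168,557))]);print("mat",(m[0]+m[2])/2)
E
```

```text
[0.4722 0.3427] [np.float64(-0.24389678965447706), np.float64(-0.2642162452182883)] 0.22078778591121623
mat [0.4757 0.3406]
```

Lid is within about 4 mm of the mat centre and aligned with it. The clamp is back at 0 and the jars are upright, so I am handing in.

```bash
python3 -c "
from bench import bot
print(bot.finish_job())"
```

```text
the job is handed in; nothing more can be done
None
```

I did the job in the order asked and handed it in at about 52 s of the 208 s allowed. No verdict was reported.

**What I did:**
- I turned the clamp clockwise to its stop, and a wrist picture showed it stayed there.
- I drew the lid straight up and laid it open side down on the cork mat.
- I stood all four jars in a row in the box. One jar had been knocked aside during the run, so I found it again in the wrist picture before gripping it.
- I turned the clamp handle back to 0.

**Last checks, from the top picture before handing in:**
- The lid's centre measures about 4 mm from the mat's centre, and it lies along the mat within about 0.01 rad.
- The four jars stand upright and evenly spaced in the box.
- The clamp bar lies where it did at the start.
- The bowl, the pink shell, the ring cone and the reel look unmoved. I did not measure them.
- The copper shell was outside that picture; I never went near it.

**Where readings disagreed or ran high:**
- The lid needed more force than expected. The tool read about 27 N downward and 14 N sideways, from a sideways offset of about 3 mm, which I corrected partway up. The scene picture afterwards showed the box still seated.
- Two estimates of the mat's centre differed by about 4 mm.

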